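Fish the sensor bar out through the screen cut-out

TASK

A long sensor bar has been left inside an old operator-panel enclosure that lies on its back on the bench, and it is longer than the window in the front panel where the screen used to be. Take hold of the bar, slide and tilt it, draw it out slantwise through the window, and finish still holding it in the gripper, roughly level, with all of it at least 50 mm above the panel and touching nothing but the gripper. Do not let go at the end, and leave the other salvaged parts on the bench alone.

Things in the scene. Friction and masses are not known exactly. Their poses are not given: they have to be found in the camera images.
- enclosure: grey sheet-steel operator-panel housing, fixed to the bench, lying on its back: 240 (its x) x 380 (its y) x 80 mm high. Origin: centre of its underside, on the bench; z up. Walls 5 mm. The dark front panel on top is a 4 mm plate, underside 76 mm and top 80 mm above the bench, with one rectangular window (window). Inside: see inside
- inside (a point): point on the housing's inner floor (4 mm above the bench) straight below the window's centre, axes as the enclosure's. Two dark strips lie on the floor along x, 160 mm long, 12 mm wide, centred 25 mm either side of this point in y, tops 28 mm above the bench. Otherwise empty. Free space beyond the window's edges, under the panel: 135 mm on the -y side, only 55 mm on +y, 45 mm on each x side
- window (a point): centre of the window in the front panel, level with the panel's top face (80 mm above the bench); axes as the enclosure's. The window is 140 mm along x by 180 mm along y (diagonal 228 mm, less than the bar's length) and off-centre in the panel, 40 mm to +y: the bar can be slid far enough only towards -y, so it comes out with its +y end first
- bar: loose sensor bar, straight aluminium profile with black end caps, grey strip on top: 28 mm wide (its x), 260 long (its y), 25 thick (its z), 0.2 to 0.4 kg, evenly spread. Origin at its very centre, z up. It starts level on the two strips (centre 40.5 mm above the bench), nearly along the enclosure's y, +y end to +y, both ends hidden under the panel, its middle seen through the window
- bar_end_p (a point): centre of the bar's +y end face, 130 mm from its centre
- bar_end_n (a point): centre of the bar's -y end face, 130 mm from its centre
- flange: bystander: cast aluminium motor flange, 90 mm square plate on a round 76 mm socket, 50 mm high; origin at the centre of its underside; on the bench on the +y side
- junction_box: bystander: grey metal junction box with dark lid, 84 x 114 x 55 mm high; origin at the centre of its underside; on the bench on the -y side
- screwdriver: bystander: screwdriver lying on the bench on the +y side
- relay: bystander: grey plastic relay module, 70 x 25 x 77 mm high, standing on the bench on the -y side; origin at the centre of its underside

How it is judged:
By the outcome, as a careful person would: the job done as asked, in the order asked, and still so for the second after the job is handed in, while the arm keeps its last pose, push and grip.
It also fails if it takes over 45 s, if anything falls off the work surface, if the arm or the gripper's body presses on something with over 40 N, if the wrist force passes 120 N, or if a joint passes its speed limit or range.

ROBOT

A 6-joint arm with a two-finger parallel gripper is mounted at the origin on the work surface. World frame = base frame: x ahead of the robot, y to its left, z up, the work surface at z = 0. Lengths are in m, angles in rad, forces in N, time in s.
With the tool pointing down it reaches from about 0.275 to 0.75 m from the base axis. Payload 10.2 kg.
Tool frame: the origin (TCP) lies on the centre line of the jaws, within the pads' length; the fingertips stand 11 mm ahead of it and the grasp point (between the pads) lies 8 mm behind it (arm.tips_ahead is the distance from the TCP to the fingertips, in m); z points along the fingers, y is the direction in which the jaws open and shut (so a half turn about z gives the same grasp; the last joint's range is limited). The gripper opens to 85 mm and grips with 20 to 120 N. Pads are 22 mm wide; open, the fingers measure 114 mm over their backs; the gripper's body (76 mm by 85 mm) begins 54 mm behind the grasp point. The pads swing forward as they close: fully open they stand 13 mm farther back than shut.
Start: joints at [1.087, 0.313, 1.498, -0, 1.331, -0.223], TCP at [0.135, 0.507, 0.242] pointing down, gripper open.
Joint ranges: [-2.94, 2.94], [-0.97, 2.17], [0.19, 2.56], [-1.23, 4.37], [0.02, 3.11], [-2.88, 2.88]. Speed limits (rad/s): [2.39, 2.39, 3.01, 3.14, 3.14, 3.14].

INTERFACE

Orientations are given as a rotation vector (axis times angle).
In Python, from cell import arm gives the robot as it stands.
- The arm moves only by the shell command python3 -m handwheel 'ROWS' [FORCE]. ROWS is JSON, a list of rows, each a list of 7 numbers: the closure, from -1 (fully open) to 1 (shut), then the shift along the tool's x, y, z as a fraction of full scale, then the turn, a rotation vector about the tool's x, y, z as a fraction of full scale. In form: [[jaw, x, y, z, ax, ay, az], ...]. A call has 1 to 12 rows; each row is the pose to reach, as a shift and turn from the pose commanded when the call began, along the tool's axes at that moment, turning the shorter way round; what a row does not reach only later rows make up. Full scale, the value 1, is 20 cm for a shift and pi rad for a turn. A row lasts 1/10 s, in which the tool goes at most 50 mm and 8.59 degrees, less where a joint would pass 70% of its speed; a pose out of reach is approached as far as the arm can. A call with a number of a shift or a turn outside -1 to 1 is refused whole. A call with a gripper value outside its range is refused whole. The fingers move at their own pace and stop on an object; FORCE is the grip in N (left out, the last holds). Time passes only in rows, so rows that repeat a pose let the fingers close. It gives the time, the measured TCP pose, the force and the opening at its end, in the units of the state.
- arm.get_obs(): the state, without advancing time (a new reading comes with each control period).
- arm.grab_frame(name): name is "side" or "top" or "wrist"; returns (picture, depth): 384x512x3 uint8, red, green, blue; 384x512 float32, m along the optical axis (not along the pixel's ray), 0 where there is no reading.
- arm.camera_params(name): a dict with "mtx" (3x3 intrinsics, pixels), "rvec" (rotation vector, rad) and "tvec" (3), from world to camera coordinates, as OpenCV has them; the wrist camera has in their place "T_tool_cam" (4x4, takes a point from camera to tool coordinates, whose origin is the TCP and whose axes are the flange's). Camera axes: x right, y down, z forward; pixel columns grow to the right and rows downward; lengths in m; the calibration is good to about 2 mm. A picture is of the moment at which its call begins: read the wrist's pose just before it. camera_params takes no time and is no camera call.
- arm.close_job(): hands the job in, once; it reports no verdict.
The state is a dict: "t": time; "joint_positions": joint angles; "dq": joint speeds; "effort": joint torques, N m; "tool_pos": TCP position; "eef_rot": TCP orientation; "wrist_force": force on the tool from outside, world axes, zero at the start; "ft_torque": the same for the moment, N m; "opening": finger opening in m.
Only numpy, scipy, OpenCV 4.12 (cv2) and the standard library are available. Lean on these libraries where they do the work, as an engineer would, in place of code of your own. Each camera call takes 0.05 s, during which the arm holds its last target.

## Working session

There is one attempt and no reset: what is moved stays moved. The work goes in short steps, Python scripts to look and compute and a shell command to move; the robot and the scene stay as the last step left them, time stands still between calls to the robot, and variables do not carry over. Pictures are saved under pics/ and viewed, and the job is handed in when it is done.

```bash
ls; mkdir -p pics; python3 - <<'E'
from cell import arm
import cv2,numpy as np
o=arm.get_obs();print(o)
for n in("top","side","wrist"):
    p,d=arm.grab_frame(n);cv2.imwrite(f"pics/{n}0.png",p[:,:,::-1]);np.save(f"pics/{n}0.npy",d);print(n,arm.camera_params(n))
E
```

```text
pics
{'t': 0.0, 'joint_positions': array([ 1.08663725e+00,  3.13435640e-01,  1.49844417e+00, -1.77671516e-05,
        1.33100749e+00, -2.23403896e-01]), 'dq': array([ 0.00120584, -0.00073396,  0.00107595,  0.00120234, -0.00075902,
        0.00016429]), 'effort': array([-9.90328408e-04, -4.12255776e+01, -2.59745604e+01, -1.76471463e-04,
        4.08415348e-03, -1.99925188e-05]), 'tool_pos': array([0.13524946, 0.50702191, 0.24173975]), 'eef_rot': array([-4.08370996e-01, -3.11450118e+00,  1.91679912e-03]), 'wrist_force': array([ 0.29824633, -0.1994052 ,  0.25071286]), 'ft_torque': array([-0.0171617 , -0.04439779,  0.02537855]), 'opening': 0.08554696087227817}
top {'mtx': array([[420.23971295,   0.        , 259.99468312],
       [  0.        , 420.23971295, 191.62899134],
       [  0.        ,   0.        ,   1.        ]]), 'rvec': array([ 2.16773736, -2.13021879,  0.15448413]), 'tvec': array([-0.02580925,  0.53760606,  1.35423847])}
side {'mtx': array([[390.60403511,   0.        , 256.14992558],
       [  0.        , 390.60403511, 194.37602903],
       [  0.        ,   0.        ,   1.        ]]), 'rvec': array([ 2.39829866, -0.18512559,  0.08465582]), 'tvec': array([-0.50797348,  0.09099889,  1.31611779])}
wrist {'mtx': array([[287.08316276,   0.        , 252.64231007],
       [  0.        , 287.08316276, 190.84901266],
       [  0.        ,   0.        ,   1.        ]]), 'T_tool_cam': array([[-4.75510836e-04, -9.47147291e-01, -3.20798663e-01,
         8.33992482e-02],
       [ 9.99999802e-01, -5.82335452e-04,  2.37054307e-04,
        -6.01183308e-05],
       [-4.11337779e-04, -3.20798487e-01,  9.47147381e-01,
        -1.31806151e-01],
       [ 0.00000000e+00,  0.00000000e+00,  0.00000000e+00,
         1.00000000e+00]])}
```

View pics/top0.png

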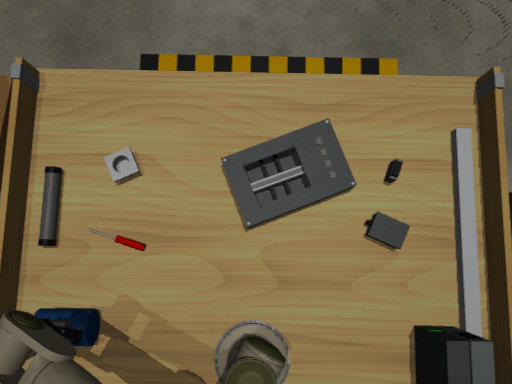

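View pics/side0.png

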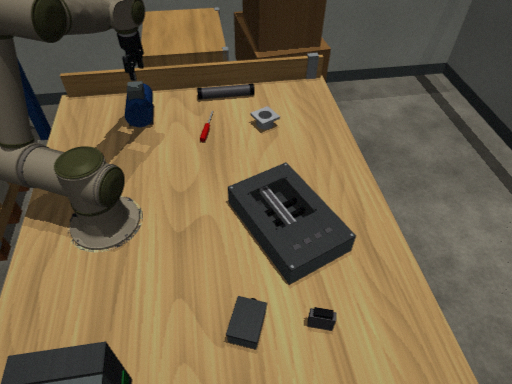

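View pics/wrist0.png

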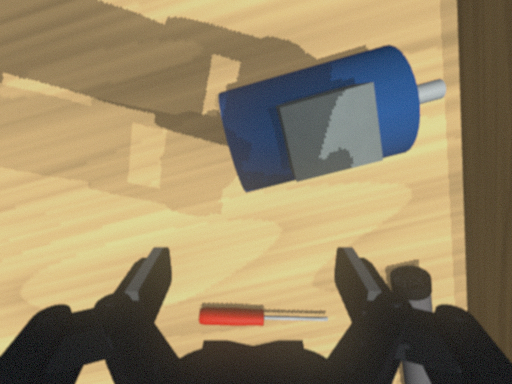

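The top view shows the enclosure with corners near (222,157), (328,120), (355,184) and (248,227). The bar runs from about (250,188) to (303,170), and the window's long side lies along the bar. I'll enlarge it.

```bash
python3 - <<'E'
import cv2
p=cv2.imread("pics/top0.png")[110:235,212:364]
cv2.imwrite("pics/top0c.png",cv2.resize(p,None,fx=5,fy=4.8*1.0417,interpolation=cv2.INTER_CUBIC)[:600])
E
cat > h.py <<'E'
import numpy as np,cv2
from cell import arm
from scipy.spatial.transform import Rotation as R
def ray(name,uv,z,pose=None):
    """pixel -> world at height z"""
    c=arm.camera_params(name);K=c["mtx"]
    d=np.linalg.inv(K)@np.array([uv[0],uv[1],1.])
    if "rvec" in c:
        Rm=cv2.Rodrigues(c["rvec"])[0];o=-Rm.T@c["tvec"];d=Rm.T@d
    else:
        T=pose@c["T_tool_cam"];o=T[:3,3];d=T[:3,:3]@d
    return o+d*(z-o[2])/d[2]
def pose(o=None):
    o=o or arm.get_obs();T=np.eye(4);T[:3,:3]=R.from_rotvec(o["eef_rot"]).as_matrix();T[:3,3]=o["tool_pos"];return T
E
```

```text
(no output)
```

View pics/top0c.png

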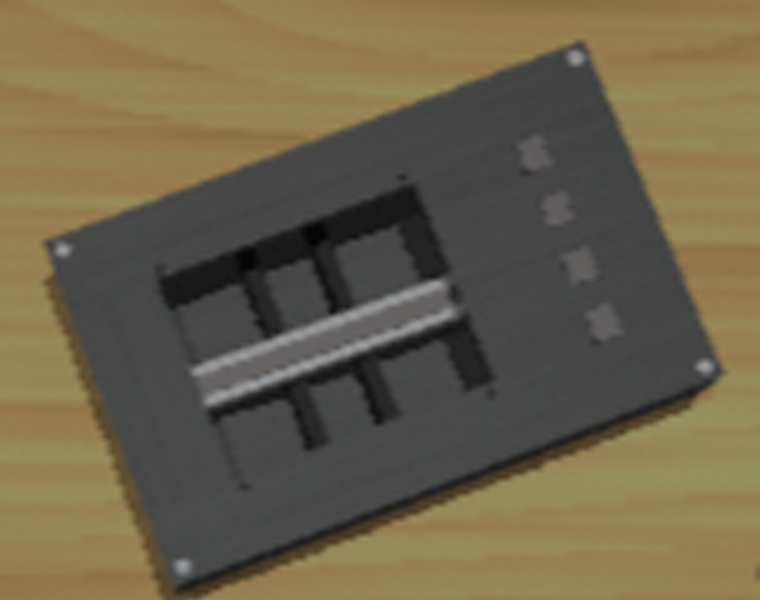

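```bash
python3 - <<'E'
from h import *
f=lambda p:(212+p[0]/5,110+p[1]/5)
W=[ray("top",f(p),.08) for p in [(160,270),(408,182),(492,390),(243,487)]]
C=[ray("top",f(p),.08) for p in [(43,242),(583,42),(720,375),(168,590)]]
B=[ray("top",f(p),.053) for p in [(192,370),(447,280),(462,312),(208,405)]]
for n,Q in(("W",W),("C",C),("B",B)):
    Q=np.array(Q)[:,:2];print(n,Q.round(4).tolist(),"cen",Q.mean(0).round(4),"sides",[np.linalg.norm(Q[i]-Q[(i+1)%4]).round(4) for i in range(4)])
    v=(Q[0]-Q[1])+(Q[3]-Q[2]);print(" y-axis yaw from world y (deg)",np.degrees(np.arctan2(-v[0],v[1])))
Rm=cv2.Rodrigues(arm.camera_params("top")["rvec"])[0];print(-Rm.T@arm.camera_params("top")["tvec"])
E
```

```text
W [[0.6216, 0.037], [0.683, -0.1235], [0.5467, -0.1783], [0.4811, -0.0192]] cen [ 0.5831 -0.071 ] sides [np.float64(0.1719), np.float64(0.147), np.float64(0.1721), np.float64(0.1513)]
 y-axis yaw from world y (deg) 21.6644024666395
C [[0.6387, 0.1134], [0.7798, -0.2383], [0.5591, -0.3253], [0.4146, 0.0273]] cen [ 0.5981 -0.1057] sides [np.float64(0.3789), np.float64(0.2373), np.float64(0.381), np.float64(0.2401)]
 y-axis yaw from world y (deg) 22.06163854834759
B [[0.5606, 0.0155], [0.6239, -0.1518], [0.6025, -0.1618], [0.5376, 0.0046]] cen [ 0.5811 -0.0734] sides [np.float64(0.179), np.float64(0.0236), np.float64(0.1786), np.float64(0.0255)]
 y-axis yaw from world y (deg) 21.015158779500087
[ 0.34173168 -0.0151804   1.41655824]
```

```bash
python3 -c "
from cell import arm;print(arm.tips_ahead)"; python3 -m handwheel '[[-1,-0.92,-0.667,0,0,0,0.295],[-1,-0.92,-0.667,0,0,0,0.295],[-1,-0.92,-0.667,0,0,0,0.295],[-1,-0.92,-0.667,0,0,0,0.295],[-1,-0.92,-0.667,0,0,0,0.295],[-1,-0.92,-0.667,0,0,0,0.295],[-1,-0.92,-0.667,0,0,0,0.295],[-1,-0.92,-0.667,0,0,0,0.295]]'; python3 - <<'E'
from h import *
T=pose();t=np.array([.55,-.03,.25]);print(T.round(4),"shift/0.2:",(T[:3,:3].T@(t-T[:3,3])/.2).round(3))
E
```

```text
0.011
t: 0.95
tool_pos: [0.2785, 0.3311, 0.2422]
eef_rot: [-1.754, -2.606, 0.0]
wrist_force: [1.2, 0.6, -0.6]
opening: 0.0855
[[-3.768e-01  9.263e-01 -2.000e-04  2.785e-01]
 [ 9.263e-01  3.768e-01 -1.000e-04  3.311e-01]
 [ 0.000e+00 -2.000e-04 -1.000e+00  2.422e-01]
 [ 0.000e+00  0.000e+00  0.000e+00  1.000e+00]] shift/0.2: [-2.184  0.577 -0.039]
```

```bash
python3 -m handwheel '[[-1,-1,0.29,0,0,0,0],[-1,-1,0.29,0,0,0,0],[-1,-1,0.29,0,0,0,0],[-1,-1,0.29,0,0,0,0],[-1,-1,0.29,0,0,0,0]]'; python3 -m handwheel '[[-1,-1,0.29,0,0,0,0],[-1,-1,0.29,0,0,0,0],[-1,-1,0.29,0,0,0,0],[-1,-1,0.29,0,0,0,0],[-1,-1,0.29,0,0,0,0],[-1,-1,0.29,0,0,0,0]]'; python3 - <<'E'
from h import *
T=pose();np.save("T1.npy",T);print(T)
p,d=arm.grab_frame("wrist");cv2.imwrite("pics/w1.png",p[:,:,::-1]);np.save("pics/w1.npy",d)
E
```

```text
t: 1.45
tool_pos: [0.4095, 0.1644, 0.2421]
eef_rot: [1.757, 2.603, -0.001]
wrist_force: [0.6, 1.0, -0.1]
opening: 0.0857
t: 2.05
tool_pos: [0.5362, 0.0033, 0.2416]
eef_rot: [-1.755, -2.604, 0.001]
wrist_force: [-0.9, 1.1, -0.0]
opening: 0.0855
[[-3.75334201e-01  9.26888739e-01 -1.22594010e-03  5.36201829e-01]
 [ 9.26889171e-01  3.75334915e-01  4.07061317e-04  3.31662038e-03]
 [ 8.37438674e-04 -9.83526570e-04 -9.99999166e-01  2.41603298e-01]
 [ 0.00000000e+00  0.00000000e+00  0.00000000e+00  1.00000000e+00]]
```

View pics/w1.png

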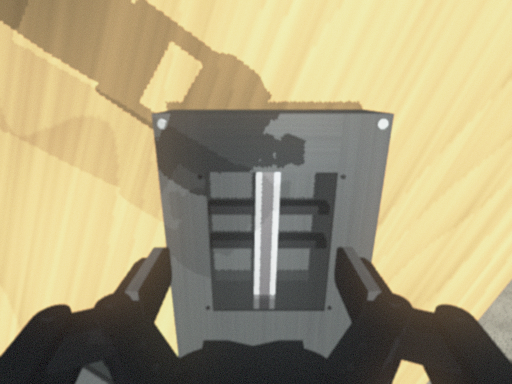

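```bash
python3 - <<'E'
import cv2
p=cv2.imread("pics/w1.png")[160:320,190:355]
p=cv2.convertScaleAbs(p,alpha=1.6,beta=20)
cv2.imwrite("pics/w1c.png",cv2.resize(p,None,fx=3.7,fy=3.7,interpolation=cv2.INTER_CUBIC))
E
```

```text
(no output)
```

View pics/w1c.png

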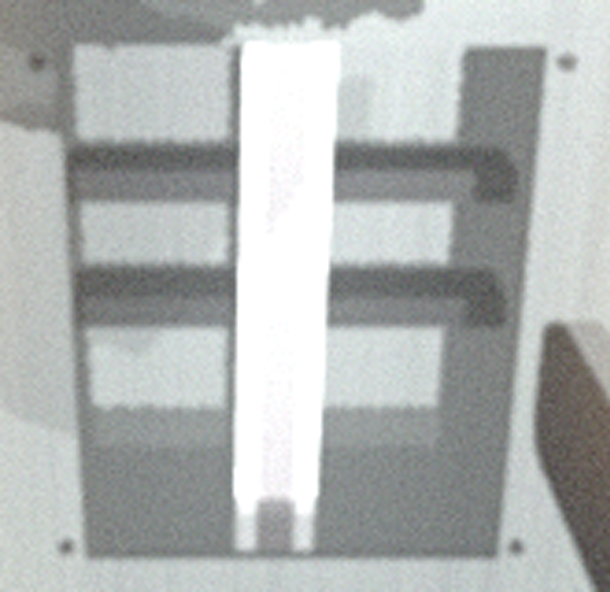

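```bash
cat >> h.py <<'E'
YAW=np.radians(22.0);CX=np.array([.5981,-.1057])
ex=np.array([np.cos(YAW),np.sin(YAW)]);ey=np.array([-np.sin(YAW),np.cos(YAW)])
E
python3 - <<'E'
from h import *
T=np.load("T1.npy")
f=lambda p:(190+(p[0]+.5)/3.7-.5,160+(p[1]+.5)/3.7-.5)
W=[ray("wrist",f(p),.08,T) for p in [(72,43),(547,47),(497,557),(87,557)]]
B=[ray("wrist",f(p),.053,T) for p in [(243,40),(341,42),(313,550),(235,550)]]
for n,Q in(("W",W),("B",B)):
    Q=np.array(Q)[:,:2];print(n,Q.round(4).tolist(),"cen",Q.mean(0).round(4),"sides",[np.linalg.norm(Q[i]-Q[(i+1)%4]).round(4) for i in range(4)])
    v=(Q[0]-Q[3])+(Q[1]-Q[2]);print(" yaw(deg)",np.degrees(np.arctan2(-v[0],v[1])))
    print([( (q-CX)@ex*1e3,(q-CX)@ey*1e3-40) for q in Q])
    print(" window-centre est ",CX+.04*ey)
E
```

```text
W [[0.4907, -0.009], [0.6168, 0.0408], [0.6837, -0.1249], [0.5548, -0.1772]] cen [ 0.5865 -0.0675] sides [np.float64(0.1355), np.float64(0.1787), np.float64(0.1391), np.float64(0.18)]
 yaw(deg) 21.425856878121184
[(np.float64(-63.31022594656255), np.float64(89.9256265497886)), (np.float64(72.17466495432653), np.float64(88.84909131040365)), (np.float64(72.17482238038683), np.float64(-89.81803414741903)), (np.float64(-66.90446882146412), np.float64(-90.06178360702518))]
 window-centre est  [ 0.58311574 -0.06861265]
B [[0.5384, 0.0037], [0.5669, 0.0146], [0.6358, -0.1664], [0.6091, -0.1773]] cen [ 0.5875 -0.0814] sides [np.float64(0.0305), np.float64(0.1936), np.float64(0.0288), np.float64(0.1943)]
 yaw(deg) 21.068171643514013
[(np.float64(-14.33862889433177), np.float64(83.807985345487)), (np.float64(16.154851655130777), np.float64(83.1890797024752)), (np.float64(12.163941236898232), np.float64(-110.41757330705065)), (np.float64(-16.65658721315399), np.float64(-110.46761404623251))]
 window-centre est  [ 0.58311574 -0.06861265]
```

The wrist view shows the window corners at about (209,172), (337,172), (324,310) and (213,310), with the bar's midline running from (269,171) to (264,309). Sizes check out at 138 x 180 mm for the window and about 29 mm for the bar. I'll grip about 50 mm to the +y side of centre, approaching to z≈0.12 first.

```bash
python3 -m handwheel '[[-0.4,-0.171,0.086,0.6,0,0,0.005],[-0.4,-0.171,0.086,0.6,0,0,0.005],[-0.4,-0.171,0.086,0.6,0,0,0.005],[-0.4,-0.171,0.086,0.6,0,0,0.005],[-0.4,-0.171,0.086,0.6,0,0,0.005]]'; python3 - <<'E'
from h import *
T=pose();np.save("T2.npy",T);print(T.round(4))
p,d=arm.grab_frame("wrist");cv2.imwrite("pics/w2.png",p[:,:,::-1]);np.save("pics/w2.npy",d)
E
```

```text
t: 2.6
tool_pos: [0.5646, -0.0206, 0.1236]
eef_rot: [1.775, 2.591, 0.001]
wrist_force: [0.5, -0.2, -0.1]
opening: 0.0598
[[-3.614e-01  9.324e-01  9.000e-04  5.646e-01]
 [ 9.324e-01  3.614e-01 -1.000e-04 -2.060e-02]
 [-4.000e-04  8.000e-04 -1.000e+00  1.236e-01]
 [ 0.000e+00  0.000e+00  0.000e+00  1.000e+00]]
```

View pics/w2.png

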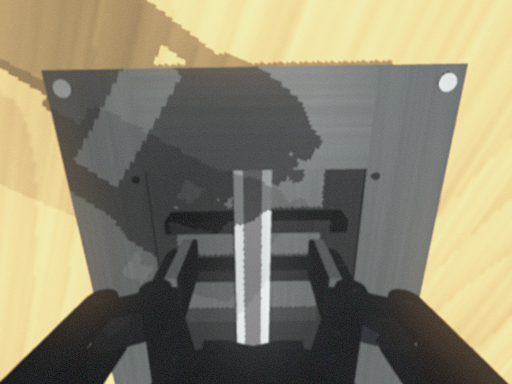

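```bash
python3 - <<'E'
from h import *
T=np.load("T2.npy")
for uv,z in (((200,170),.08),((310,170),.08),((200,212),.028),((200,232),.028),((300,212),.028)):
    q=ray("wrist",uv,z,T); print(uv,q.round(4),"tool",(T[:3,:3].T@(q-T[:3,3])*1e3).round(1))
E
```

```text
(200, 170) [0.5196 0.0023 0.08  ] tool [ 37.6 -33.7  43.5]
(310, 170) [0.5842 0.0273 0.08  ] tool [37.6 35.5 43.6]
(200, 212) [ 0.5267 -0.0493  0.028 ] tool [-13.  -45.8  95.5]
(200, 232) [ 0.5325 -0.0674  0.028 ] tool [-32.1 -46.9  95.6]
(300, 212) [ 0.6067 -0.0183  0.028 ] tool [-13.1  40.   95.6]
```

```bash
python3 -m handwheel '[[-0.4,0,0,0.2,0,0,0],[-0.4,0,0,0.4,0,0,0],[-0.4,0,0,0.453,0,0,0],[-0.4,0,0,0.453,0,0,0],[-0.4,0,0,0.453,0,0,0]]'; python3 -m handwheel '[[1,0,0,0,0,0,0],[1,0,0,0,0,0,0],[1,0,0,0,0,0,0],[1,0,0,0,0,0,0],[1,0,0,0,0,0,0],[1,0,0,0,0,0,0],[1,0,0,0,0,0,0],[1,0,0,0,0,0,0]]' 100
```

```text
t: 3.15
tool_pos: [0.5659, -0.022, 0.0342]
eef_rot: [1.775, 2.588, 0.002]
wrist_force: [0.3, -0.3, 0.4]
opening: 0.06
t: 3.95
tool_pos: [0.5653, -0.0221, 0.0333]
eef_rot: [1.777, 2.588, 0.001]
wrist_force: [-2.2, 1.5, 8.0]
opening: 0.0264
```

```bash
python3 -m handwheel '[[1,0,0,-0.03,0,0,0],[1,0,0,-0.06,0,0,0],[1,0,0,-0.06,0,0,0],[1,0,0,-0.06,0,0,0]]'; python3 - <<'E'
from h import *
T=pose();np.save("T3.npy",T);print(T.round(4))
p,d=arm.grab_frame("wrist");cv2.imwrite("pics/w3.png",p[:,:,::-1]);np.save("pics/w3.npy",d)
p,d=arm.grab_frame("side");cv2.imwrite("pics/s3.png",cv2.resize(p[150:290,210:370,::-1],None,fx=4,fy=4));
E
```

```text
t: 4.35
tool_pos: [0.5646, -0.022, 0.0437]
eef_rot: [-1.778, -2.59, 0.0]
wrist_force: [0.8, 0.0, -3.5]
opening: 0.0264
[[-3.593e-01  9.332e-01 -2.000e-04  5.646e-01]
 [ 9.332e-01  3.593e-01  1.000e-04 -2.200e-02]
 [ 1.000e-04 -1.000e-04 -1.000e+00  4.370e-02]
 [ 0.000e+00  0.000e+00  0.000e+00  1.000e+00]]
```

View pics/w3.png

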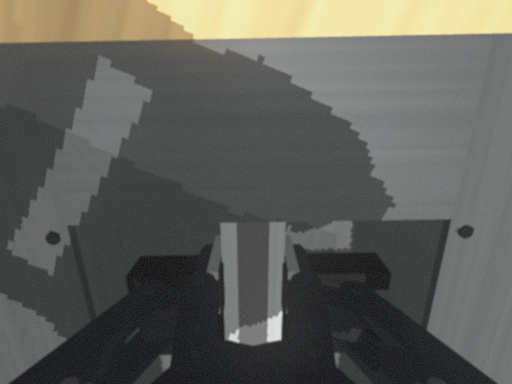

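View pics/s3.png

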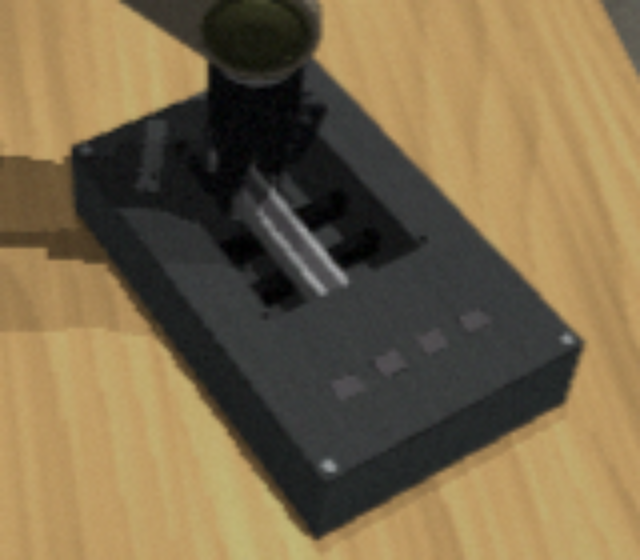

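The bar is gripped between columns 218 and 288 in the wrist view, and the wrist carries about 3.5 N. I'll check for sag with the depth data.

```bash
cat >> h.py <<'E'
def dpts(d,T,us,vs):
    c=arm.camera_params("wrist");K=c["mtx"];M=c["T_tool_cam"]
    out=[]
    for v in vs:
        z=float(np.median(d[v-1:v+2,us-3:us+4]));q=np.array([(us-K[0,2])/K[0,0]*z,(v-K[1,2])/K[1,1]*z,z,1])
        t=M@q;w=T@t;out.append((v,*(t[:3]*1e3).round(1),"wz",(w[2]*1e3).round(1)))
    return out
E
python3 - <<'E'
from h import *
T=np.load("T3.npy");d=np.load("pics/w3.npy")
for r in dpts(d,T,255,[215,228,245,265,285,305,320,335]):print(r)
print(arm.get_obs()["ft_torque"],arm.get_obs()["wrist_force"])
E
```

```text
(215, np.float64(41.7), np.float64(0.3), np.float64(-36.6), 'wz', np.float64(80.3))
(228, np.float64(28.6), np.float64(0.5), np.float64(-20.4), 'wz', np.float64(64.1))
(245, np.float64(20.5), np.float64(0.5), np.float64(-20.6), 'wz', np.float64(64.3))
(265, np.float64(10.0), np.float64(0.5), np.float64(-20.1), 'wz', np.float64(63.8))
(285, np.float64(-0.5), np.float64(0.5), np.float64(-20.3), 'wz', np.float64(64.0))
(305, np.float64(-11.9), np.float64(0.6), np.float64(-20.2), 'wz', np.float64(63.9))
(320, np.float64(-20.4), np.float64(0.6), np.float64(-20.5), 'wz', np.float64(64.2))
(335, np.float64(-30.2), np.float64(0.6), np.float64(-19.9), 'wz', np.float64(63.6))
[0.14665128 0.03295902 0.01784417] [ 0.12776738  0.01407117 -3.15928449]
```

```bash
python3 -m handwheel '[[1,-0.1,0,0,0,0,0],[1,-0.2,0,0,0,0,0],[1,-0.3,0,0,0,0,0],[1,-0.375,0,0,0,0,0],[1,-0.375,0,0,0,0,0],[1,-0.375,0,0,0,0,0]]'; python3 - <<'E'
from h import *
T=pose();np.save("T4.npy",T);print(T.round(4))
p,d=arm.grab_frame("wrist");cv2.imwrite("pics/w4.png",p[:,:,::-1]);np.save("pics/w4.npy",d)
print(arm.get_obs()["ft_torque"],arm.get_obs()["wrist_force"])
E
```

```text
t: 5.05
tool_pos: [0.5914, -0.0923, 0.0434]
eef_rot: [-1.779, -2.589, 0.0]
wrist_force: [-0.2, 0.4, -2.8]
opening: 0.0267
[[-3.585e-01  9.335e-01 -7.000e-04  5.914e-01]
 [ 9.335e-01  3.585e-01  4.000e-04 -9.230e-02]
 [ 6.000e-04 -5.000e-04 -1.000e+00  4.340e-02]
 [ 0.000e+00  0.000e+00  0.000e+00  1.000e+00]]
[ 0.20220837  0.07428886 -0.01908701] [-0.36532295 -0.33375996 -3.55428878]
```

View pics/w4.png

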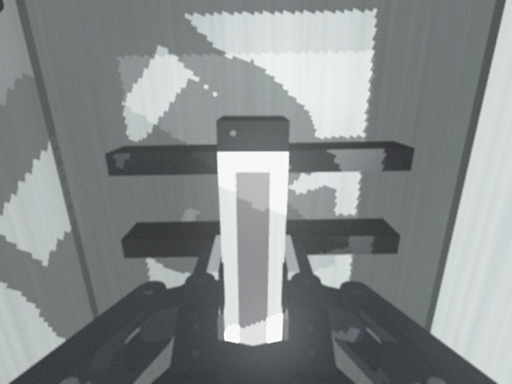

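```bash
python3 - <<'E'
from h import *
T=np.load("T4.npy");d=np.load("pics/w4.npy")
for r in dpts(d,T,255,[110,114,116,118,120,124,130,140,148,155,170,200,250,300,330]):print(r)
E
```

```text
(110, np.float64(74.2), np.float64(0.8), np.float64(39.3), 'wz', np.float64(4.1))
(114, np.float64(72.0), np.float64(0.8), np.float64(39.0), 'wz', np.float64(4.5))
(116, np.float64(73.7), np.float64(0.5), np.float64(-0.7), 'wz', np.float64(44.1))
(118, np.float64(73.7), np.float64(0.5), np.float64(-11.2), 'wz', np.float64(54.7))
(120, np.float64(73.6), np.float64(0.4), np.float64(-19.2), 'wz', np.float64(62.6))
(124, np.float64(72.2), np.float64(0.4), np.float64(-20.1), 'wz', np.float64(63.5))
(130, np.float64(69.9), np.float64(0.4), np.float64(-19.8), 'wz', np.float64(63.2))
(140, np.float64(66.1), np.float64(0.4), np.float64(-20.0), 'wz', np.float64(63.4))
(148, np.float64(63.0), np.float64(0.4), np.float64(-19.9), 'wz', np.float64(63.3))
(155, np.float64(60.2), np.float64(0.4), np.float64(-20.0), 'wz', np.float64(63.4))
(170, np.float64(54.1), np.float64(0.4), np.float64(-20.1), 'wz', np.float64(63.5))
(200, np.float64(41.4), np.float64(0.5), np.float64(-20.4), 'wz', np.float64(63.8))
(250, np.float64(17.9), np.float64(0.5), np.float64(-20.4), 'wz', np.float64(63.8))
(300, np.float64(-9.0), np.float64(0.6), np.float64(-20.2), 'wz', np.float64(63.5))
(330, np.float64(-26.9), np.float64(0.6), np.float64(-20.1), 'wz', np.float64(63.5))
```

The +y end is now in view, with the black cap at rows 117–150. It sits 74 mm ahead of the tool, so the bar's centre is 56 mm behind the TCP and its −y end is about 16 mm from the wall. Next I tilt 17°, raising the tool 24 mm at the same time.

```bash
python3 -m handwheel '[[1,0,0,-0.03,0,0.0235,0],[1,0,0,-0.06,0,0.047,0],[1,0,0,-0.09,0,0.071,0],[1,0,0,-0.119,0,0.0944,0],[1,0,0,-0.119,0,0.0944,0],[1,0,0,-0.119,0,0.0944,0],[1,0,0,-0.119,0,0.0944,0]]'; python3 - <<'E'
from h import *
T=pose();np.save("T5.npy",T);print(T.round(4))
p,d=arm.grab_frame("wrist");cv2.imwrite("pics/w5.png",p[:,:,::-1]);np.save("pics/w5.npy",d)
p,_=arm.grab_frame("side");cv2.imwrite("pics/s5.png",cv2.resize(p[150:290,210:370,::-1],None,fx=4,fy=4));
print(arm.get_obs()["ft_torque"],arm.get_obs()["wrist_force"],np.degrees(np.arcsin(T[2,0])))
for r in dpts(d,T,255,[110,114,118,120,124,130,140,150,170,200,250,300,330]):print(r)
E
```

```text
t: 5.8
tool_pos: [0.5913, -0.0912, 0.0673]
eef_rot: [-1.633, -2.381, -0.243]
wrist_force: [-0.5, -0.3, -2.9]
opening: 0.0269
[[-3.445e-01  9.329e-01 -1.054e-01  5.913e-01]
 [ 8.925e-01  3.602e-01  2.716e-01 -9.120e-02]
 [ 2.913e-01 -5.000e-04 -9.566e-01  6.730e-02]
 [ 0.000e+00  0.000e+00  0.000e+00  1.000e+00]]
[-0.10927077  0.01944911 -0.0010313 ] [ 1.33876029 -0.64760896 -3.13126902] 16.936069461942097
(110, np.float64(71.8), np.float64(1.2), np.float64(87.3), 'wz', np.float64(4.6))
(114, np.float64(68.9), np.float64(1.2), np.float64(86.9), 'wz', np.float64(4.2))
(118, np.float64(73.7), np.float64(0.5), np.float64(-10.7), 'wz', np.float64(98.9))
(120, np.float64(73.6), np.float64(0.4), np.float64(-19.2), 'wz', np.float64(107.1))
(124, np.float64(72.2), np.float64(0.4), np.float64(-19.7), 'wz', np.float64(107.1))
(130, np.float64(70.0), np.float64(0.4), np.float64(-19.8), 'wz', np.float64(106.6))
(140, np.float64(66.1), np.float64(0.4), np.float64(-19.8), 'wz', np.float64(105.5))
(150, np.float64(62.3), np.float64(0.4), np.float64(-20.2), 'wz', np.float64(104.7))
(170, np.float64(54.1), np.float64(0.4), np.float64(-19.8), 'wz', np.float64(102.0))
(200, np.float64(41.4), np.float64(0.5), np.float64(-20.2), 'wz', np.float64(98.7))
(250, np.float64(17.7), np.float64(0.5), np.float64(-20.0), 'wz', np.float64(91.5))
(300, np.float64(-9.1), np.float64(0.6), np.float64(-19.9), 'wz', np.float64(83.7))
(330, np.float64(-26.9), np.float64(0.6), np.float64(-20.0), 'wz', np.float64(78.5))
```

View pics/s5.png

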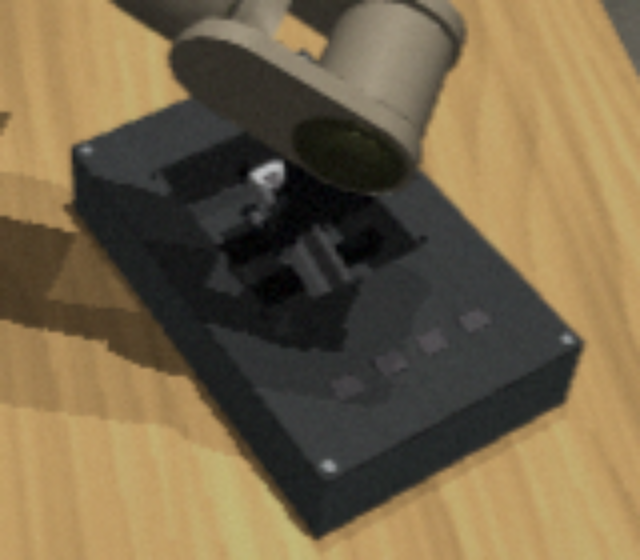

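```bash
python3 -m handwheel '[[1,0.1,0,0,0,0,0],[1,0.2,0,0,0,0,0],[1,0.3,0,0,0,0,0],[1,0.375,0,0,0,0,0],[1,0.375,0,0,0,0,0],[1,0.375,0,0,0,0,0]]'; python3 - <<'E'
from h import *
T=pose();np.save("T6.npy",T);print(T.round(4))
p,d=arm.grab_frame("wrist");cv2.imwrite("pics/w6.png",p[:,:,::-1])
p,_=arm.grab_frame("side");cv2.imwrite("pics/s6.png",cv2.resize(p[150:290,210:370,::-1],None,fx=4,fy=4));
print(arm.get_obs()["ft_torque"],arm.get_obs()["wrist_force"])
for r in dpts(d,T,255,[114,120,130,150,200,250,300]):print(r)
E
```

```text
t: 6.5
tool_pos: [0.566, -0.0251, 0.0895]
eef_rot: [-1.634, -2.381, -0.244]
wrist_force: [1.0, -0.4, -3.7]
opening: 0.0269
[[-3.443e-01  9.330e-01 -1.046e-01  5.660e-01]
 [ 8.925e-01  3.598e-01  2.721e-01 -2.510e-02]
 [ 2.915e-01  3.000e-04 -9.566e-01  8.950e-02]
 [ 0.000e+00  0.000e+00  0.000e+00  1.000e+00]]
[-0.1004697  -0.00258072  0.03714177] [-0.29694578 -0.45511974 -3.8638658 ]
(114, np.float64(72.6), np.float64(0.8), np.float64(31.4), 'wz', np.float64(80.6))
(120, np.float64(73.7), np.float64(0.4), np.float64(-19.6), 'wz', np.float64(129.7))
(130, np.float64(69.9), np.float64(0.4), np.float64(-19.8), 'wz', np.float64(128.8))
(150, np.float64(62.1), np.float64(0.4), np.float64(-19.3), 'wz', np.float64(126.0))
(200, np.float64(41.4), np.float64(0.5), np.float64(-20.2), 'wz', np.float64(120.8))
(250, np.float64(18.0), np.float64(0.5), np.float64(-20.4), 'wz', np.float64(114.2))
(300, np.float64(-8.9), np.float64(0.6), np.float64(-20.1), 'wz', np.float64(106.1))
```

View pics/w6.png

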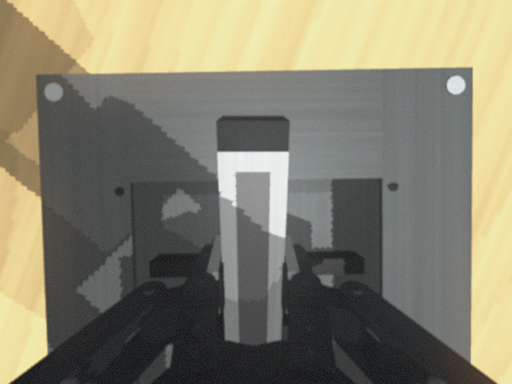

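View pics/s6.png

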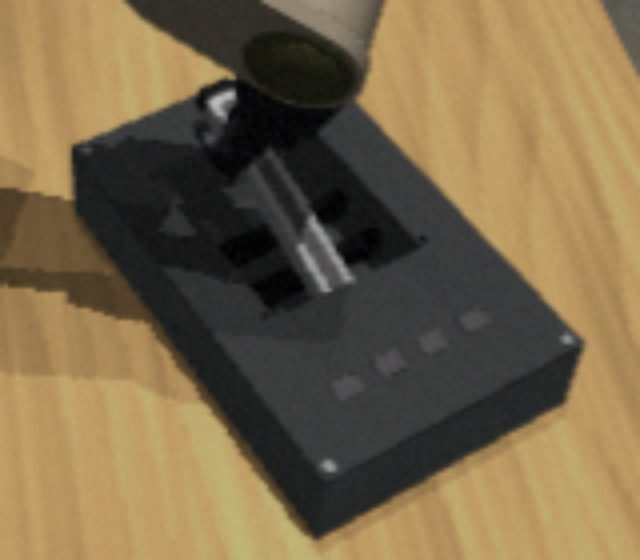

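The +y end (rows 117–150 in the wrist view) is now over the panel past the window's edge, and the forces are only the bar's weight. I'll continue along the bar's axis.

```bash
python3 -m handwheel '[[1,0.1,0,0,0,0,0],[1,0.2,0,0,0,0,0],[1,0.3,0,0,0,0,0],[1,0.4,0,0,0,0,0],[1,0.4,0,0,0,0,0],[1,0.4,0,0,0,0,0]]'; python3 - <<'E'
from h import *
T=pose();np.save("T7.npy",T);print(T.round(4))
W=np.array([.5855,-.068])
for u in(-186.3,73.7):
  for t in (-20.2,4.8):
    q=T@np.array([u/1e3,0,t/1e3,1]);print(u,t,"win x,y,z",((q[:2]-W)@ex*1e3).round(1),((q[:2]-W)@ey*1e3).round(1),(q[2]*1e3).round(1))
p,_=arm.grab_frame("side");cv2.imwrite("pics/s7.png",cv2.resize(p[150:290,210:370,::-1],None,fx=4,fy=4));
print(arm.get_obs()["ft_torque"],arm.get_obs()["wrist_force"])
E
```

```text
t: 7.2
tool_pos: [0.5382, 0.0471, 0.1132]
eef_rot: [-1.633, -2.382, -0.244]
wrist_force: [-0.1, -0.6, -4.4]
opening: 0.0264
[[-3.449e-01  9.328e-01 -1.046e-01  5.382e-01]
 [ 8.922e-01  3.604e-01  2.722e-01  4.710e-02]
 [ 2.916e-01  6.000e-04 -9.565e-01  1.132e-01]
 [ 0.000e+00  0.000e+00  0.000e+00  1.000e+00]]
-186.3 -20.2 win x,y,z -3.5 -59.7 78.2
-186.3 4.8 win x,y,z -3.4 -52.4 54.3
73.7 -20.2 win x,y,z 0.3 189.0 154.0
73.7 4.8 win x,y,z 0.4 196.3 130.1
[-0.15875438 -0.00113885  0.02814043] [ 0.05727805  1.01649032 -2.84323453]
```

View pics/s7.png

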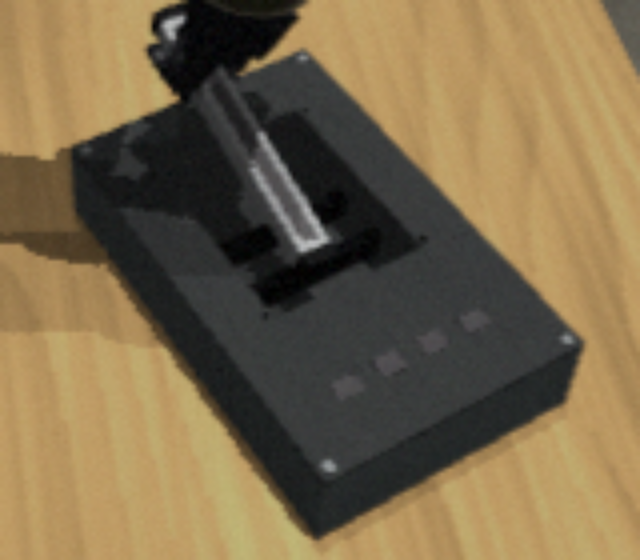

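The −y end is now inside the window, about 30 mm from its −y edge, with its top corner near panel height. I'll lift straight up, then level.

```bash
python3 -m handwheel '[[1,0.044,0,-0.143,0,0,0],[1,0.088,0,-0.287,0,0,0],[1,0.131,0,-0.43,0,0,0],[1,0.175,0,-0.574,0,0,0],[1,0.219,0,-0.717,0,0,0],[1,0.219,0,-0.717,0,0,0],[1,0.219,0,-0.717,0,0,0]]'; python3 -m handwheel '[[1,0,0,0,0,-0.024,0],[1,0,0,0,0,-0.047,0],[1,0,0,0,0,-0.071,0],[1,0,0,0,0,-0.0941,0],[1,0,0,0,0,-0.0941,0],[1,0,0,0,0,-0.0941,0],[1,0,0,0,0,-0.0941,0],[1,0,0,0,0,-0.0941,0],[1,0,0,0,0,-0.0941,0],[1,0,0,0,0,-0.0941,0]]'; python3 - <<'E'
from h import *
T=pose();print(T.round(4))
for u in(-186.3,73.7):
  for t in (-20.2,4.8):
    q=T@np.array([u/1e3,0,t/1e3,1]);print(u,t,q[:3].round(4))
p,d=arm.grab_frame("wrist");cv2.imwrite("pics/w8.png",p[:,:,::-1])
p,_=arm.grab_frame("side");cv2.imwrite("pics/s8.png",cv2.resize(p[80:290,150:370,::-1],None,fx=2.8,fy=2.8));
print(arm.get_obs()["ft_torque"],arm.get_obs()["wrist_force"],arm.get_obs()["opening"])
for r in dpts(d,T,255,[114,120,130,150,200,250,300]):print(r)
E
```

```text
t: 7.95
tool_pos: [0.5383, 0.046, 0.2618]
eef_rot: [-1.635, -2.379, -0.244]
wrist_force: [0.3, 0.3, -3.8]
opening: 0.0266
t: 8.95
tool_pos: [0.5384, 0.0461, 0.2627]
eef_rot: [-1.778, -2.589, -0.001]
wrist_force: [-0.3, 0.7, -3.8]
opening: 0.0268
[[-3.589e-01  9.334e-01 -5.000e-04  5.384e-01]
 [ 9.334e-01  3.589e-01  1.100e-03  4.610e-02]
 [ 1.300e-03 -1.000e-04 -1.000e+00  2.627e-01]
 [ 0.000e+00  0.000e+00  0.000e+00  1.000e+00]]
-186.3 -20.2 [ 0.6053 -0.1278  0.2826]
-186.3 4.8 [ 0.6053 -0.1278  0.2576]
73.7 -20.2 [0.512  0.1149 0.2829]
73.7 4.8 [0.512  0.1149 0.2579]
[ 0.15796939  0.05427866 -0.06085802] [ 0.65879945 -0.38290071 -2.19510905] 0.026527305646187115
(114, np.float64(57.5), np.float64(2.4), np.float64(262.0), 'wz', np.float64(0.7))
(120, np.float64(73.6), np.float64(0.4), np.float64(-19.5), 'wz', np.float64(282.2))
(130, np.float64(69.9), np.float64(0.4), np.float64(-19.7), 'wz', np.float64(282.5))
(150, np.float64(62.1), np.float64(0.4), np.float64(-19.6), 'wz', np.float64(282.4))
(200, np.float64(41.3), np.float64(0.5), np.float64(-20.1), 'wz', np.float64(282.8))
(250, np.float64(17.8), np.float64(0.5), np.float64(-20.2), 'wz', np.float64(282.9))
(300, np.float64(-8.9), np.float64(0.6), np.float64(-20.3), 'wz', np.float64(283.0))
```

View pics/s8.png

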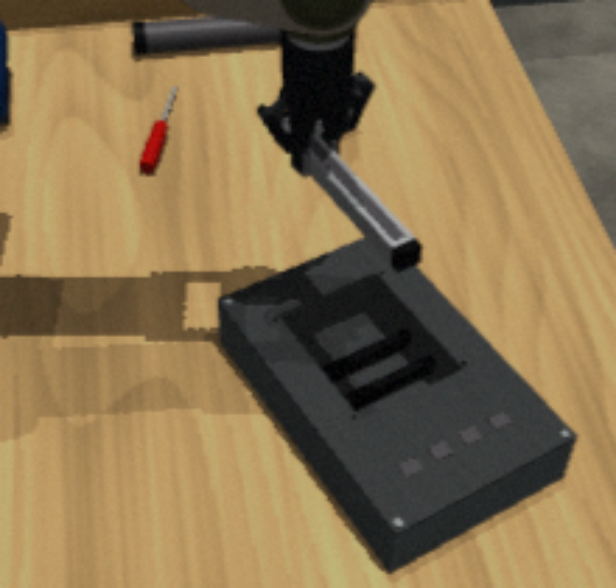

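View pics/w8.png

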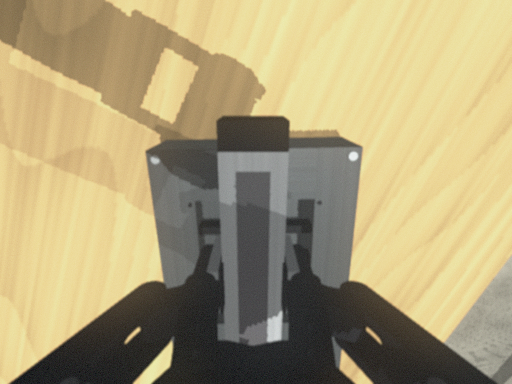

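The bar is fully out, level to within about 1 mm along the part seen, and well clear of the panel. I'm handing it in while still holding it.

```bash
python3 - <<'E'
from cell import arm
print(arm.close_job())
E
```

```text
the job is handed in; nothing more can be done
None
```

The bar is out of the enclosure, and I handed the job in at about 9 s with the gripper still holding it at 100 N.

**What I did:** I gripped the bar about 56 mm to the +y side of its centre and lifted it about 10 mm. I then slid it 75 mm towards −y, tilted it 17° and drew it about 155 mm along its own axis through the window. Last, I lifted it about 150 mm and levelled it.

**Last checks:**
- **Level:** wrist depth along the visible part of the bar's top reads 282–283 mm above the bench, so it is level to about 1 mm.
- **Clearance:** the underside is at about 258 mm, roughly 178 mm above the panel.
- **Grip:** the opening held steady at 26–27 mm, and depth readings showed no slip or sag.
- **Contact:** the side view shows the bar touching nothing but the gripper. The forces read at the end of each move stayed within a few newtons, about the bar's weight.
- **Other parts:** all my moves stayed clear of the other salvaged parts, but I did not compare their final positions with the start.

**Disagreements:**
- **Positions:** the top and wrist cameras differed by about 3 mm on the window and bar positions.
- **Moment:** the measured wrist moment changed sign while the bar was tilted. It stayed there for the whole draw and returned once the bar was level, so I took it as a gravity offset in the sensor, not contact.
- **Force:** the last force reading was 2.2 N, against 3 to 4 N in most earlier readings with the bar held. I put that down to noise.

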